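# Dispense copper end caps and hold the gate open

## Task

Use the scoop to take copper end caps from the blue bin and tip at least three of them into the hopper, then set the scoop down upright on the bench. Then pull the red post of the spring-closed gate out until its pointer lines up with the yellow mark, so that at least three caps run out into the catch tray, and finish while still holding the gate there: do not let go. Do not touch the caps with the fingers, and leave the pliers, the can and the tape measure where they are.

Things in the scene. Friction and masses are not known exactly. Their poses are not given: they have to be found in the camera images.
- bin: blue open-topped plastic bin fixed to the bench, outside 96 (x) x 213 (y) x 45 (z) mm, walls and floor 4 mm thick. Origin: centre of its underside. Inside, the floor is flat from y = -102 to +90 mm; there a steep ramp rises at 74 degrees to the rim at y = +102 mm. The caps lie on the flat floor at y = +10 to +70 mm; the -y end is empty, so a scoop can be lowered there and pushed along +y.
- ramp_foot (a point): middle of the line where the bin's flat inner floor meets its ramp, 4 mm above the bench; axes as the bin's.
- scoop: loose metal hand scoop, 130 to 210 g, standing flat on the bench. Origin: on its underside. Its open nose points along its +y; flat floor 2.5 mm thick, thinning to an edge over the last 22 mm, 72 mm wide (x), from y = -23 to +63 mm; side walls 30 mm high end 30 mm short of the nose, which is a flat open blade; back wall 34 mm high at y = -22 mm. A green upright grip rises from the back.
- scoop_grip (a point): grasp point on the scoop's green grip, a vertical bar 16 mm (x) by 22 mm (y), from 30 to 115 mm above the scoop's underside. The point is at x = 0, y = -12, z = 78 mm in the scoop's frame: pinch it across x from above.
- scoop_nose (a point): middle of the scoop's nose edge, on its underside: x = 0, y = +63, z = 0 mm in the scoop's frame.
- cap0: loose copper tube end cap, a squat cylinder 18 mm across and 16 mm high with a dark mouth on top, 22 g, slippery (friction about 0.2). Origin: centre of its closed flat end, the underside at the start; its axes turn with it.
- cap1: loose copper tube end cap, a squat cylinder 18 mm across and 16 mm high with a dark mouth on top, 22 g, slippery (friction about 0.2). Origin: centre of its closed flat end, the underside at the start; its axes turn with it.
- cap2: loose copper tube end cap, a squat cylinder 18 mm across and 16 mm high with a dark mouth on top, 22 g, slippery (friction about 0.2). Origin: centre of its closed flat end, the underside at the start; its axes turn with it.
- cap3: loose copper tube end cap, a squat cylinder 18 mm across and 16 mm high with a dark mouth on top, 22 g, slippery (friction about 0.2). Origin: centre of its closed flat end, the underside at the start; its axes turn with it.
- cap4: loose copper tube end cap, a squat cylinder 18 mm across and 16 mm high with a dark mouth on top, 22 g, slippery (friction about 0.2). Origin: centre of its closed flat end, the underside at the start; its axes turn with it.
- cap5: loose copper tube end cap, a squat cylinder 18 mm across and 16 mm high with a dark mouth on top, 22 g, slippery (friction about 0.2). Origin: centre of its closed flat end, the underside at the start; its axes turn with it.
- hopper: grey sheet-metal dispenser fixed to the bench. Origin: on the bench under the middle of its funnel. Side panels at y = +-57 mm, 4 mm thick, 136 mm long in x, 170 mm high. The funnel narrows in x from the mouth to an outlet 44 (x) x 110 (y) mm at z = 107 mm, closed by the gate, which is pulled out along -x. A chute below leads along +x into an open catch tray.
- mouth (a point): centre of the hopper's open mouth, 130 (x) x 110 (y) mm, at rim height, 170 mm above the bench; axes as the hopper's.
- tray (a point): centre of the catch tray's floor, 150 mm along the hopper's +x from its origin, 4 mm above the bench; the tray is 110 mm wide and open above from x = -80 to +53 mm of this point, with walls 42 mm high.
- post (a point): grasp point on the gate's red upright round post, 16 mm in diameter, which stands from z = 105 to 155 mm; this point lies on its axis at z = 137 mm. Closed, it is 125 mm along the hopper's -x from its origin and 60 mm clear of the funnel; it moves with the gate.
- pointer (a point): tip of the white pointer on the gate: same x (in the hopper's frame) as the post's axis, beside the dark bar; moves with the gate.
- gate (a joint): how far the gate is pulled out along the hopper's -x, m: 0 closed, 0.09 the stop. A spring pulls it shut with 6 N when closed, growing by 1 N per 10 mm. It must be out about 48 mm to clear the outlet.
- mark: yellow clip 6 mm wide (x) and 14 mm long (y), fixed on a dark bar (top 95 mm above the bench, 36 mm to the hopper's -y of the post), set for the run, 48 to 66 mm out (hopper's -x) from the pointer of the closed gate. Origin: centre of its underside; axes as the hopper's. The gate is at the mark when the pointer's x equals the mark's x in the hopper's frame.
- pliers: bystander: green-handled pliers lying on the bench, 150 mm long, 55 mm wide, 16 mm high. Origin: underside, near the pivot.
- can: bystander: red can standing on the bench, 74 mm across, 170 mm high. Origin: centre of its underside.
- tape: bystander: yellow tape measure, 62 x 34 mm, 58 mm high. Origin: centre of its underside.
Mind the look-alikes: they are no part of the job. Several things have the shape of the scoop; the one meant has the colours described above.

How it is judged:
By the outcome, as a careful person would: the job done as asked, in the order asked, and still so for the second after the job is handed in, while the arm keeps its last pose, push and grip.
It also fails if it takes over 67 s, if anything falls off the work surface, if the arm or the gripper's body presses on something with over 40 N, if the wrist force passes 120 N, or if a joint passes its speed limit or range.

## Robot

A 7-joint arm with a two-finger parallel gripper is mounted at the origin on the work surface. World frame = base frame: x ahead of the robot, y to its left, z up, the work surface at z = 0. Lengths are in m, angles in rad, forces in N, time in s.
With the tool pointing down it reaches from about 0.425 to 0.875 m from the base axis. Payload 4.7 kg.
Tool frame: the origin (TCP) lies at the very end of the fingers, on their centre line; the grasp point (between the pads) lies behind it (ctrl.tcp_to_grasp is the z of the grasp point in the tool frame, in m); z points along the fingers, y is the line along which they close (so a half turn about z gives the same grasp; the last joint's range is limited). The gripper opens to 87 mm and grips with 3 to 60 N. Pads are 19 mm wide; open, the fingers measure 117 mm over their backs; the gripper's body (75 mm by 190 mm) begins 51 mm behind the grasp point.
Start: joints at [1.217, 0.321, -0.07, 1.45, 0.023, 1.371, -0.057], TCP at [0.234, -0.607, 0.223] pointing down, gripper open.
Joint ranges: [-2.86, 2.86], [-0.3, 2.09], [-1.38, 1.24], [0.06, 2.45], [-1.56, 4.7], [0.09, 2.05], [-2.69, 2.69]. Speed limits (rad/s): [2.57, 2.57, 3.14, 3.14, 3.14, 3.14, 3.14].

## Interface

Orientations are given as a rotation vector (axis times angle).
In Python, from bench import ctrl gives the robot as it stands.
- The arm moves only by the tool step_arm, never from a script. Its argument "targets" is a list of rows, each a list of 7 numbers: the shift along the world's x, y, z in cm, then the turn, a rotation vector about the world's x, y, z in degrees, then the opening, from 0 (shut) to 1 (fully open). A call has exactly 5 rows; each row shifts and turns the commanded pose from where the row before left it; what a row does not reach is not made up. A row lasts 1/12 s, in which the tool goes at most 41.7 mm and 7.16 degrees, less where a joint would pass 70% of its speed; a pose out of reach is approached as far as the arm can. A call with a gripper value outside its range is refused whole. The fingers move at their own pace and stop on an object; "force" is the grip in N (left out, the last holds). Time passes only in rows, so rows that do not move let the fingers close, or fill a call up. It gives the time, the measured TCP pose, the force, the opening and the grip force at its end, in the units of the state.
- ctrl.get_state(): the state, without advancing time (a new reading comes with each control period).
- ctrl.get_image(name): name is "scene" or "top" or "wrist"; returns (picture, depth): 420x560x3 uint8, red, green, blue; 420x560 float32, m along the optical axis (not along the pixel's ray), 0 where there is no reading.
- ctrl.camera_params(name): a dict with "intrinsics" (3x3 intrinsics, pixels), "distortion" ([k1, k2, p1, p2, k3] as OpenCV has them; the pictures are not rectified), "rvec" (rotation vector, rad) and "tvec" (3), from world to camera coordinates, as OpenCV has them; the wrist camera has in their place "hand_eye" (4x4, takes a point from camera to tool coordinates, whose origin is the TCP and whose axes are the flange's). Camera axes: x right, y down, z forward; pixel columns grow to the right and rows downward; lengths in m; the calibration is good to about 2 mm. A picture is of the moment at which its call begins: read the wrist's pose just before it. camera_params takes no time and is no camera call.
- ctrl.close_job(): hands the job in; it is judged then, once.
The state is a dict: "time": time; "joint_positions": joint angles; "qd": joint speeds; "joint_torque": joint torques, N m; "position": TCP position; "tool_rot": TCP orientation; "ft_force": force on the tool from outside, world axes, zero at the start; "torque": the same for the moment, N m; "grip_width": opening from 0.0 (shut) to 1.0 (fully open); "grip_force": force on a finger pad.
Only numpy, scipy, OpenCV 4.12 (cv2) and the standard library are available. Lean on these libraries where they do the work, as an engineer would, in place of code of your own. Each camera call takes 0.05 s, during which the arm holds its last target. There are 200 camera calls.

## Working session

There is one attempt and no reset: what is moved stays moved. The work goes in short steps, Python scripts to look and compute and a tool call to move; the robot and the scene stay as the last step left them, time stands still between calls to the robot, and variables do not carry over. Pictures are saved under pics/ and viewed, at most 10 in all, crops included, and the job is handed in when it is done.

Besides the shell and the picture viewer there is one more tool, called after "Request:" as name(argument=value, ...) on one line, values as JSON. step_arm: Moves the arm, as the interface text tells. Its arguments: {"type":"object","properties":{"targets":{"type":"array"},"force":{"type":"number"}},"required":["targets"]}

```bash
mkdir -p pics; ls
cat > h.py <<'E'
import numpy as np, cv2
from scipy.spatial.transform import Rotation as R
from bench import ctrl
def grab(n):
    s=ctrl.get_state(); im,d=ctrl.get_image(n); p=ctrl.camera_params(n); return s,im,d,p
def cloud(n,g=None):
    s,im,d,p=g or grab(n); K=np.array(p["intrinsics"],float); D=np.array(p["distortion"],float)
    h,w=d.shape; u,v=np.meshgrid(np.arange(w),np.arange(h))
    q=cv2.undistortPoints(np.stack([u,v],-1).reshape(-1,1,2).astype(np.float64),K,D).reshape(h,w,2)
    C=np.dstack([q[...,0]*d,q[...,1]*d,d]).astype(float)
    if "hand_eye" in p:
        H=np.array(p["hand_eye"]); T=np.eye(4); T[:3,:3]=R.from_rotvec(s["tool_rot"]).as_matrix(); T[:3,3]=s["position"]
        M=T@H; W=C@M[:3,:3].T+M[:3,3]
    else:
        r=cv2.Rodrigues(np.array(p["rvec"],float))[0]; W=(C-np.array(p["tvec"]).reshape(3))@r
    W[d==0]=np.nan
    return s,im,W
E
python3 - <<'E'
from h import *
a=[]
for n in("top","scene"):
    s,im,W=cloud(n); np.savez(f"{n}.npz",im=im,W=W); cv2.imwrite(f"pics/{n}0.png",im[...,::-1])
print(s, ctrl.tcp_to_grasp)
E
```

```text
pics
{'time': 0.05, 'joint_positions': array([ 1.21710106,  0.32181325, -0.07008522,  1.45167753,  0.02258613,
        1.37078519, -0.05692194]), 'qd': array([ 4.72498238e-05, -6.70457875e-04, -1.39426212e-03, -1.80511223e-03,
        6.13688741e-04, -5.34615533e-04, -1.12481379e-03]), 'joint_torque': array([-1.04579803e-05, -4.92990053e+01, -4.06205412e-01, -3.13700795e+01,
       -6.42955187e-02,  3.98836762e-02,  9.41947474e-05]), 'position': array([ 0.23347334, -0.60603075,  0.22146657]), 'tool_rot': array([-3.08680254e+00, -5.74152694e-01,  6.74186821e-04]), 'ft_force': array([ 0.03587766,  0.24825581, -0.77368048]), 'torque': array([ 0.03730883, -0.01729301,  0.01232406]), 'grip_force': 0.0, 'grip_width': 0.9987463633178585} -0.0187
```

View pics/top0.png

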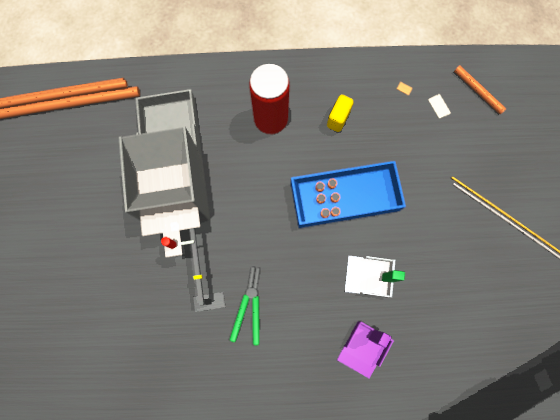

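View pics/scene0.png

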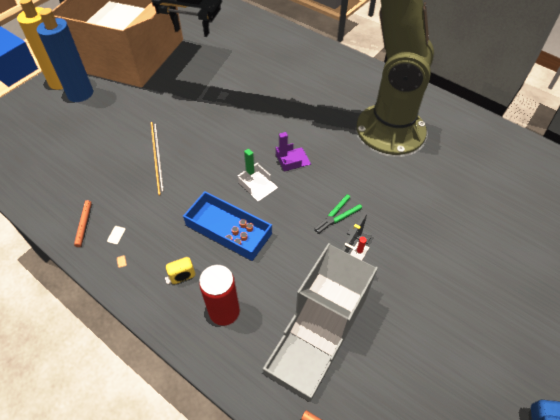

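The top view shows the hopper at (160,180) with its tray above it, the post at (168,242) and the mark at (197,277). The bin is at (347,194) with its caps at the left end. The real scoop is at (372,276), its green grip at (395,276) and its nose to the left. The purple one is the decoy.

Run:
```python
from h import *
def rect(P,name):
    P=P[:,:2].astype(np.float32); r=cv2.minAreaRect(P); print(name,'c',np.round(r[0],4),'size',np.round(r[1],4),'ang',round(r[2],1), 'corners',np.round(cv2.boxPoints(r),3).tolist())
for n in("top","scene"):
    z=np.load(n+".npz"); im,W=z["im"],z["W"]; hsv=cv2.cvtColor(im,cv2.COLOR_RGB2HSV); H,S,V=cv2.split(hsv)
    Z=W[...,2]; Rg=np.hypot(W[...,0],W[...,1]); ok=(Rg<1.1)&(Rg>.3)&(Z>-.02)
    print("==",n)
    bl=(H>100)&(H<125)&(S>150)&ok&(Rg<1)
    k,l,st,ce=cv2.connectedComponentsWithStats(bl.astype(np.uint8)); i=1+np.argmax(st[1:,4]) 
    b=l==i
    P=W[b]; P=P[P[:,2]>.038]; print(len(P),np.percentile(P[:,2],[5,50,95])); rect(P,"bin rim")
    P=W[b]; print('floor z',np.percentile(P[:,2],[1,5,50]))
    gr=(H>50)&(H<80)&(S>150)&ok&(Z>.05)
    P=W[gr]; print("grip n",len(P),P.min(0),P.max(0)); P=P[P[:,2]>P[:,2].max()-.008]; rect(P,"grip top")
    g=W[gr].mean(0)
    d=np.hypot(W[...,0]-g[0],W[...,1]-g[1])
    sc=(S<60)&(V>110)&(d<.12)&ok
    P=W[sc]; print(len(P),np.percentile(P[:,2],[1,50,99])); rect(P,"scoop")
    lo=P[P[:,2]<.008]; rect(lo,"scoop floor")
    co=((H<15)|(H>172))&(S>70)&ok&b.any()&cv2.dilate(b.astype(np.uint8),np.ones((25,25))).astype(bool)&(Z<.04)
    print("caps"); k,l,st,ce=cv2.connectedComponentsWithStats(co.astype(np.uint8))
    for j in range(1,k):
        if st[j,4]>8: print(st[j,4],np.round(ce[j]),np.round(np.nanmean(W[l==j],0),3))
    rd=((H<8)|(H>172))&(S>170)&(Z>.09)&ok
    k,l,st,ce=cv2.connectedComponentsWithStats(rd.astype(np.uint8))
    for j in range(1,k):
        if st[j,4]>8: P=W[l==j]; print("red",st[j,4],np.round(ce[j]),np.round(P.min(0),3),np.round(P.max(0),3))
    ye=(H>24)&(H<34)&(S>150)&ok&(Rg<1)
    k,l,st,ce=cv2.connectedComponentsWithStats(ye.astype(np.uint8))
    for j in range(1,k):
        if st[j,4]>6: P=W[l==j]; print("yel",st[j,4],np.round(ce[j]),np.round(P.mean(0),4),np.round(P.min(0),3),np.round(P.max(0),3))
    hp=(S<90)&(Z>.150)&(Z<.19)&ok
    k,l,st,ce=cv2.connectedComponentsWithStats(hp.astype(np.uint8))
    for j in range(1,k):
        if st[j,4]>100: P=W[l==j]; print(st[j,4],np.round(ce[j])); rect(P[P[:,2]>.162],"hop")
```

```text
== top
803 [0.0393727  0.04403823 0.04671348]
bin rim c [ 0.602  -0.1528] size [0.0975 0.214 ] ang 7.0 corners [[0.5410000085830688, -0.05299999937415123], [0.5669999718666077, -0.26499998569488525], [0.6629999876022339, -0.2529999911785126], [0.6370000243186951, -0.04100000113248825]]
floor z [5.69224749e-05 1.29646112e-03 4.80051648e-03]
grip n 190 [ 0.42306498 -0.22984428  0.050001  ] [ 0.44095124 -0.20615452  0.11830467]
grip top c [ 0.4318 -0.2184] size [0.0218 0.016 ] ang 79.4 corners [[0.421999990940094, -0.2280000001192093], [0.43799999356269836, -0.23100000619888306], [0.44200000166893005, -0.20900000631809235], [0.4259999990463257, -0.20600000023841858]]
9526 [-0.00372666  0.00014093  0.02815288]
scoop c [ 0.4366 -0.2164] size [0.2392 0.2281] ang 72.8 corners [[0.2919999957084656, -0.296999990940094], [0.5099999904632568, -0.36399999260902405], [0.5809999704360962, -0.13600000739097595], [0.3630000054836273, -0.06800000369548798]]
scoop floor c [ 0.4366 -0.2164] size [0.2392 0.2281] ang 72.8 corners [[0.2919999957084656, -0.296999990940094], [0.5099999904632568, -0.36399999
[... 2736 characters left out ...]
4.] [0.498 0.173 0.109] [0.514 0.188 0.157]
red 507 [221. 299.] [ 0.762 -0.02   0.09 ] [0.821 0.032 0.165]
yel 35 [182. 269.] [ 0.7774 -0.1378  0.0549] [ 0.748 -0.156  0.052] [ 0.807 -0.126  0.058]
1101 [340. 275.]
hop c [0.6292 0.1943] size [0.1378 0.1191] ang 6.6 corners [[0.5540000200271606, 0.2460000067949295], [0.5680000185966492, 0.12700000405311584], [0.7039999961853027, 0.14300000667572021], [0.6909999847412109, 0.26100000739097595]]
755 [216. 280.]
hop c [ 0.7841 -0.0063] size [0.0673 0.0644] ang 42.6 corners [[0.7379999756813049, -0.004999999888241291], [0.781000018119812, -0.05299999937415123], [0.8309999704360962, -0.007000000216066837], [0.7870000004768372, 0.03999999910593033]]
```

Run:
```python
from h import *
z=np.load("top.npz"); im,W=z["im"],z["W"]; H,S,V=cv2.split(cv2.cvtColor(im,cv2.COLOR_RGB2HSV))
g=np.array([.433,-.218]); d=np.hypot(W[...,0]-g[0],W[...,1]-g[1])
for th in(150,185):
    m=((S<50)&(V>th)&(d<.12)).astype(np.uint8); k,l,st,ce=cv2.connectedComponentsWithStats(m); j=1+np.argmax(st[1:,4])
    P=W[l==j]; P=P[P[:,2]<.012]; r=cv2.minAreaRect(P[:,:2].astype(np.float32)); print(th,len(P),st[j],r,np.round(cv2.boxPoints(r),3).tolist())
p=(H>135)&(H<160)&(S>100)&(d<.3); P=W[p]; print("purple",P.min(0),P.max(0)); Q=P[P[:,2]>.06]; print(Q.min(0),Q.max(0))
for n in("top","scene"):
    z=np.load(n+".npz"); im,W=z["im"],z["W"]; H,S,V=cv2.split(cv2.cvtColor(im,cv2.COLOR_RGB2HSV))
    y=(H>20)&(H<36)&(S>110)&(np.hypot(W[...,0]-.446,W[...,1]-.137)<.03)&(W[...,2]>.09); print("mark",W[y].mean(0),W[y].min(0),W[y].max(0))
    rd=((H<8)|(H>172))&(S>150)&(np.hypot(W[...,0]-.505,W[...,1]-.179)<.03)&(W[...,2]>.151); print("post top",W[rd].mean(0),W[rd].min(0),W[rd].max(0))
cv2.imwrite("pics/crop.png",cv2.resize(im[100:300,150:420],None,fx=2.9,fy=2.9)[...,::-1])
im=np.load("top.npz")["im"]; cv2.imwrite("pics/crop.png",cv2.resize(im[150:350,150:420],None,fx=2.9,fy=2.9,interpolation=cv2.INTER_CUBIC)[...,::-1])
```

```text
150 1447 [ 345  255   51   43 1592] ((0.4394185245037079, -0.1924963742494583), (0.09682954847812653, 0.07732250541448593), 80.18448638916016) [[0.3930000066757202, -0.23399999737739563], [0.4690000116825104, -0.24699999392032623], [0.4860000014305115, -0.1509999930858612], [0.4099999964237213, -0.1379999965429306]]
185 1396 [ 345  256   50   41 1519] ((0.4394165277481079, -0.192434161901474), (0.09650366008281708, 0.07606259733438492), 80.92948913574219) [[0.39399999380111694, -0.23399999737739563], [0.4690000116825104, -0.2460000067949295], [0.48500001430511475, -0.1509999930858612], [0.4090000092983246, -0.13899999856948853]]
purple [ 0.24196975 -0.22031387 -0.00416807] [ 0.35006502 -0.11533492  0.1178885 ]
[ 0.31049825 -0.19557482  0.06073409] [ 0.33608528 -0.17276772  0.1178885 ]
mark [0.4461211  0.13539649 0.0975747 ] [0.44335813 0.12890634 0.09385373] [0.44897664 0.14191024 0.1006471 ]
post top [0.50456485 0.17898154 0.15459325] [0.4973858  0.17107917 0.15185817] [0.51151538 0.18682654 0.15858481]
mark [0.44583871 0.13618745 0.09596536] [0.43819753 0.1300047  0.0923395 ] [0.45037407 0.14257999 0.10170715]
post top [0.50610805 0.17997037 0.15426011] [0.49793791 0.17327453 0.15162751] [0.51334345 0.18667822 0.15729363]
```

View pics/crop.png

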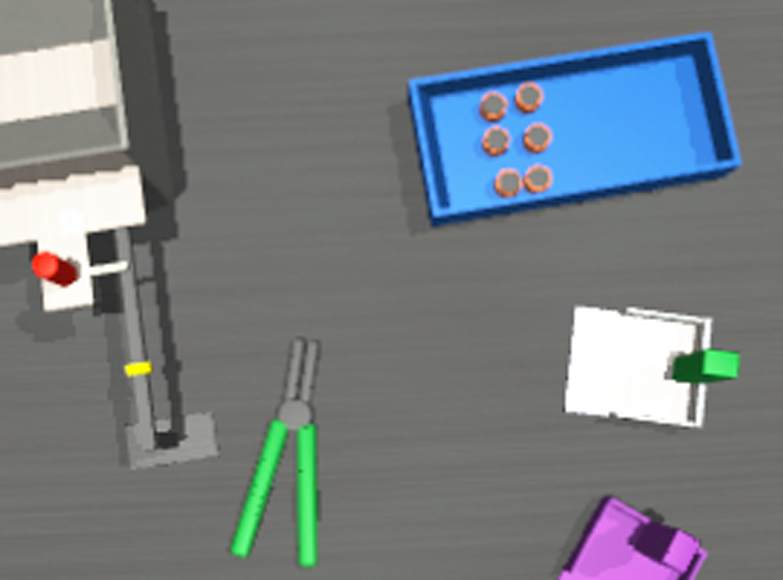

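Request:
step_arm(targets=[[2,3.5,1,0,0,6.5,0.6],[2,3.5,0,0,0,6.5,0.6],[2,3.5,0,0,0,6.5,0.6],[2,3.5,0,0,0,6.5,0.6],[2,3.5,0,0,0,6.5,0.6]], force=40)

```text
time: 0.52
position: [0.3342, -0.4296, 0.2322]
tool_rot: [-2.8, -1.423, 0.0]
ft_force: [0.9, 0.1, -0.1]
grip_width: 0.709
grip_force: 0.0
```

The crop shows the nose edge at crop x≈572 and the grip at (712,365). The caps sit in two rows near the ramp end, and the pointer is at (108,268) with the mark at (137,369). I'm moving over the grip now.

Request:
step_arm(targets=[[2,4.2,0,0,0,5.3,0.5],[2,4.2,0,0,0,5.3,0.5],[2,4.2,0,0,0,5.3,0.5],[2,4.2,0,0,0,5.3,0.5],[1.93,4.36,0,0,0,5.4,0.5]])

```text
time: 0.93
position: [0.4225, -0.2409, 0.2323]
tool_rot: [2.399, 2.028, -0.0]
ft_force: [0.2, -0.5, 0.2]
grip_width: 0.505
grip_force: 0.0
```

Request:
step_arm(targets=[[0,0,0,0,0,0,0.5],[0,0,-3,0,0,0,0.5],[0,0,-3,0,0,0,0.5],[0,0,0,0,0,0,0.5],[0,0,0,0,0,0,0.5]])

```text
time: 1.35
position: [0.4209, -0.2425, 0.1715]
tool_rot: [-2.401, -2.02, 0.001]
ft_force: [-0.2, 0.5, 0.1]
grip_width: 0.501
grip_force: 0.0
```

Run:
```python
from h import *
s,im,W=cloud("wrist"); cv2.imwrite("pics/w1.png",im[...,::-1]); print(s["position"],s["tool_rot"],s["joint_positions"])
H,S,V=cv2.split(cv2.cvtColor(im,cv2.COLOR_RGB2HSV)); Z=W[...,2]
m=(H>50)&(H<80)&(S>150)&(Z>.108)&(Z<.125); P=W[m]; 
if len(P)>5: print(len(P),P.mean(0),cv2.minAreaRect(P[:,:2].astype(np.float32)))
```

```text
[ 0.42093229 -0.24247734  0.1714589 ] [-2.40107735e+00 -2.02019628e+00  1.43184219e-03] [ 0.90384299  0.02677046 -0.43933683  1.89851083  0.01144653  1.22263346
  0.28882669]
11 [ 0.42998761 -0.22719693  0.11479301] ((0.4321611821651459, -0.22100307047367096), (0.01867101900279522, 0.013069999404251575), 79.25054168701172)
```

Request:
step_arm(targets=[[1.2,2.4,0,0,0,0,0.5],[0,0,0,0,0,0.3,0.5],[0,0,-3.5,0,0,0,0.5],[0,0,-3.5,0,0,0,0.5],[0,0,-3,0,0,0,0.5]])

```text
time: 1.82
position: [0.4356, -0.22, 0.0734]
tool_rot: [2.395, 2.027, 0.002]
ft_force: [0.2, -0.5, -1.2]
grip_width: 0.502
grip_force: 0.0
```

Request:
step_arm(targets=[[0,0,-1.2,0,0,0,0.5],[0,0,0,0,0,0,0.0],[0,0,0,0,0,0,0.0],[0,0,0,0,0,0,0.0],[0,0,0,0,0,0,0.0]], force=50)

```text
time: 2.23
position: [0.436, -0.22, 0.0629]
tool_rot: [2.395, 2.026, 0.002]
ft_force: [-0.1, -1.0, 0.5]
grip_width: 0.285
grip_force: 0.0
```

Run:
```python
from h import *
s,im,W=cloud("wrist"); cv2.imwrite("pics/w2.png",im[...,::-1]); print(s["position"],s["tool_rot"],s["ft_force"],s["grip_width"],s["grip_force"])
```

```text
[ 0.43597629 -0.21996903  0.06289728] [2.39535730e+00 2.02643152e+00 1.94479859e-03] [-0.14905022 -0.99174098  0.45510762] 0.2847957799508645 0.0
```

View pics/w2.png

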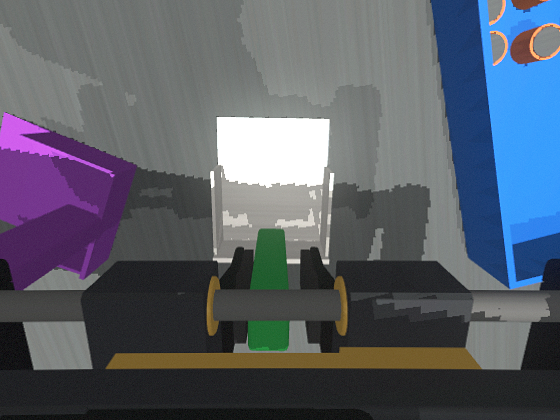

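The wrist view shows the green grip between the pads at (270,290), and the scoop square to the tool. I'm closing the fingers and lifting.

Request:
step_arm(targets=[[0,0,0,0,0,0,0],[0,0,0,0,0,0,0],[0,0,0,0,0,0,0],[0,0,0,0,0,0,0],[0,0,0,0,0,0,0]], force=60)

```text
time: 2.7
position: [0.4348, -0.2196, 0.0618]
tool_rot: [2.397, 2.028, -0.0]
ft_force: [-1.2, -0.1, 7.3]
grip_width: 0.18
grip_force: 60.0
```

Request:
step_arm(targets=[[0,0,0.5,0,0,0,0],[0,0,2,0,0,0,0],[0,0,3,0,0,0,0],[0,0,3,0,0,0,0],[0,0,0.5,0,0,0,0]])

```text
time: 3.12
position: [0.437, -0.22, 0.1555]
tool_rot: [2.392, 2.025, 0.004]
ft_force: [0.9, -0.3, -0.8]
grip_width: 0.178
grip_force: 60.0
```

```bash
cat > sc.py <<'E'
from h import *
s,im,W=cloud("wrist"); print(s["time"],s["position"],s["tool_rot"],s["ft_force"],s["grip_width"],s["grip_force"])
T=R.from_rotvec(s["tool_rot"]).as_matrix(); 
H,S,V=cv2.split(cv2.cvtColor(im,cv2.COLOR_RGB2HSV))
L=(W-s["position"])@T  # tool coords
m=(S<40)&(L[...,2]>.04)&(L[...,2]<.085)&(abs(L[...,1])<.045)&(abs(L[...,0])<.12)
P=L[m]; print(len(P),np.percentile(P,[1,50,99],axis=0).round(4).tolist())
f=P[(P[:,2]>.05)&(abs(P[:,1])<.03)]; f=f[abs(f[:,2]-np.median(f[:,2]))<.008]
A=np.c_[f[:,:2],np.ones(len(f))]; print("floor plane",np.linalg.lstsq(A,f[:,2],rcond=None)[0], np.ptp(f[:,0]), f[:,0].min(),f[:,0].max())
E
python3 sc.py
```

```text
3.1167 [ 0.43701553 -0.21995937  0.15549428] [2.39218954 2.02476392 0.00422045] [ 0.91733211 -0.31681413 -0.78200565] 0.17792693843319465 59.99054736457765
13812 [[-0.0094, -0.0352, 0.0422], [0.0342, -0.001, 0.059], [0.0731, 0.0334, 0.0613]]
floor plane [ 0.01957904 -0.00018709  0.05837489] 0.08368543672285667 -0.009977675511888424 0.07370776121096824
```

Request:
step_arm(targets=[[3.4,-0.3,0,0,0,3.3,0],[3.5,-0.3,0,0,0,3.3,0],[3.5,-0.3,0,0,0,3.3,0],[3.5,-0.3,0,0,0,3.3,0],[3.5,-0.3,0,0,0,3.2,0]])

```text
time: 3.58
position: [0.6087, -0.2338, 0.1484]
tool_rot: [-2.08, -2.351, 0.001]
ft_force: [-0.6, 0.4, -2.1]
grip_width: 0.18
grip_force: 60.0
```

Request:
step_arm(targets=[[0,0,-1,0,0,0,0],[0,0,-1,0,0,0,0],[0,0,0,0,0,0,0],[0,0,0,0,0,0,0],[0,0,0,0,0,0,0]])

```text
time: 4.0
position: [0.607, -0.2343, 0.1305]
tool_rot: [-2.085, -2.349, 0.002]
ft_force: [0.1, -0.1, -1.4]
grip_width: 0.182
grip_force: 60.0
```

```bash
python3 sc.py
python3 - <<'E'
from h import *
s,im,W=cloud("wrist"); cv2.imwrite("pics/w3.png",im[...,::-1])
H,S,V=cv2.split(cv2.cvtColor(im,cv2.COLOR_RGB2HSV))
b=(H>100)&(H<125)&(S>120)&(W[...,2]>.037)&(W[...,2]<.055)
P=W[b]; c=np.array([.6025,-.1525]); a=np.radians(6.9); ex=np.array([np.cos(a),np.sin(a)]); ey=np.array([-ex[1],ex[0]])
x=(P[:,:2]-c)@ex; y=(P[:,:2]-c)@ey
print(np.percentile(x,[1,99]),np.percentile(y,[1,99]))
for sgn in(-1,1):
    k=(abs(x-sgn*.046)<.008)&(abs(y)<.09); print(sgn,k.sum(),np.polyfit(y[k],x[k],1) if k.sum()>10 else '', np.ptp(y[k]) if k.any() else 0)
print("tcp in bin",(s["position"][:2]-c)@ex,(s["position"][:2]-c)@ey)
E
```

```text
4.0 [ 0.60695822 -0.23431462  0.1304812 ] [-2.08505059e+00 -2.34941103e+00  1.62598550e-03] [ 0.07136078 -0.13857483 -1.35133663] 0.1819574895767398 59.990361062809825
13760 [[-0.0092, -0.0352, 0.042], [0.0341, -0.0012, 0.0591], [0.0732, 0.0332, 0.0614]]
floor plane [ 1.93964362e-02 -9.53762855e-05  5.84559332e-02] 0.08346359508045059 -0.009544980978587185 0.07391861410186341
[-0.04818749  0.04764193] [-0.10588158  0.06387682]
-1 1029 [ 0.01144733 -0.0462885 ] 0.10888012610414391
1 1656 [-0.00501693  0.04509524] 0.156287191238407
tcp in bin -0.004905564787081473 -0.08190165750398239
```

View pics/w3.png

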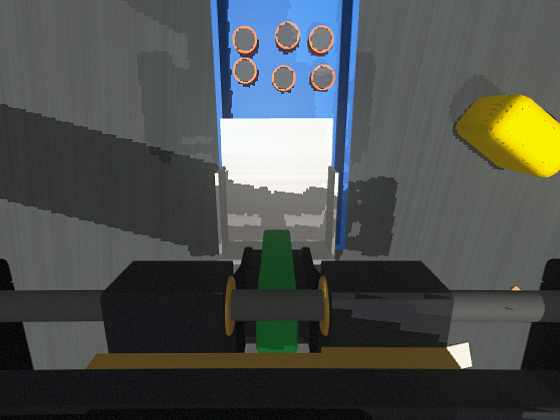

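The wrist view shows the scoop over the empty end, with walls close on its left (220 against 215). The six caps are at (245..321, 38..78). I'll shift 3 mm towards bin +x and lower.

Request:
step_arm(targets=[[0.31,-0.06,0,-1.2,-0.15,0,0],[0,0,-2,0,0,0,0],[0,0,-2,0,0,0,0],[0,0,-1,0,0,0,0],[0,0,0,0,0,0,0]])

```text
time: 4.52
position: [0.6094, -0.234, 0.0781]
tool_rot: [2.076, 2.342, -0.025]
ft_force: [-1.1, -0.6, -2.4]
grip_width: 0.176
grip_force: 60.0
```

Request:
step_arm(targets=[[0,0,-0.5,0,0,0,0],[0,0,-0.4,0,0,0,0],[0,0,-0.2,0,0,0,0],[0,0,0,0,0,0,0],[0,0,0,0,0,0,0]])

```text
time: 4.93
position: [0.6116, -0.2347, 0.0701]
tool_rot: [2.073, 2.338, -0.021]
ft_force: [-0.0, -0.2, -1.9]
grip_width: 0.177
grip_force: 60.0
```

Request:
step_arm(targets=[[0,0,-0.2,0,0,0,0],[0,0,-0.2,0,0,0,0],[0,0,-0.1,0,0,0,0],[0,0,0,0,0,0,0],[0,0,0,0,0,0,0]])

```text
time: 5.35
position: [0.6121, -0.2349, 0.0671]
tool_rot: [2.073, 2.337, -0.021]
ft_force: [-2.7, -0.0, 8.6]
grip_width: 0.183
grip_force: 60.0
```

Request:
step_arm(targets=[[-0.13,0.9,0,0,0,0,0],[-0.13,0.9,0,0,0,0,0],[-0.13,0.9,0,0,0,0,0],[-0.13,0.9,0,0,0,0,0],[-0.13,0.9,0,0,0,0,0]])

```text
time: 5.77
position: [0.6072, -0.1921, 0.0676]
tool_rot: [2.071, 2.331, -0.021]
ft_force: [1.4, -4.0, 5.5]
grip_width: 0.175
grip_force: 60.0
```

Request:
step_arm(targets=[[-0.12,0.8,0,0,0,0,0],[-0.12,0.8,0,0,0,0,0],[-0.12,0.7,0,0,0,0,0],[-0.12,0.6,0,0,0,0,0],[0,0,0,0,0,0,0]])

```text
time: 6.18
position: [0.6024, -0.162, 0.0675]
tool_rot: [2.069, 2.333, -0.02]
ft_force: [0.7, -2.4, 5.9]
grip_width: 0.184
grip_force: 60.0
```

Run:
```python
from h import *
s,im,W=cloud("wrist"); cv2.imwrite("pics/w4.png",im[...,::-1]); c=np.array([.6025,-.1525]); a=np.radians(6.9); ex=np.array([np.cos(a),np.sin(a)]); ey=np.array([-ex[1],ex[0]])
p=s["position"][:2]-c; print(p@ex,p@ey+.0737,s["position"],s["ft_force"])
```

```text
-0.001228933973553403 0.06422908162082354 [ 0.60241777 -0.16204996  0.06750749] [ 0.73934594 -2.41970018  5.89620259]
```

View pics/w4.png

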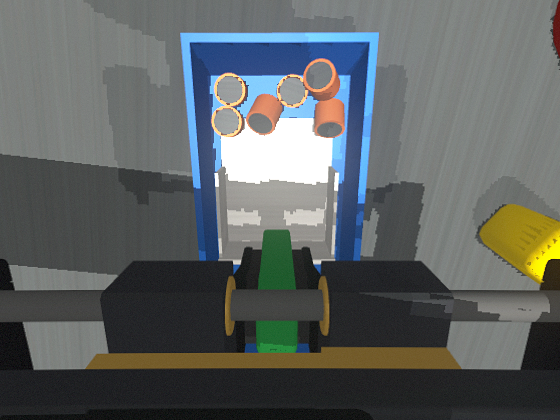

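The nose is about 2 cm from the ramp. Three caps are tipping onto the blade at (265,115), (328,118) and (292,92), with two more at left (229,90/120). I'll push on to the ramp.

Request:
step_arm(targets=[[-0.17,0.6,0,0,0,0,0],[-0.17,0.6,0,0,0,0,0],[-0.12,0.6,0,0,0,0,0],[-0.07,0.5,0,0,0,0,0],[0,0,0,0,0,0,0]])

```text
time: 6.65
position: [0.5972, -0.1395, 0.0675]
tool_rot: [2.069, 2.333, -0.02]
ft_force: [1.2, -3.3, 6.7]
grip_width: 0.182
grip_force: 60.0
```

Run:
```python
from h import *
s,im,W=cloud("wrist"); cv2.imwrite("pics/w5.png",im[...,::-1]); c=np.array([.6025,-.1525]); a=np.radians(6.9); ex=np.array([np.cos(a),np.sin(a)]); ey=np.array([-ex[1],ex[0]])
p=s["position"][:2]-c; print(p@ex,p@ey+.0737,s["position"],s["ft_force"])
```

```text
-0.003657785665202066 0.08726681754051761 [ 0.59723883 -0.13947088  0.06754183] [ 1.16448879 -3.33018688  6.72691945]
```

View pics/w5.png

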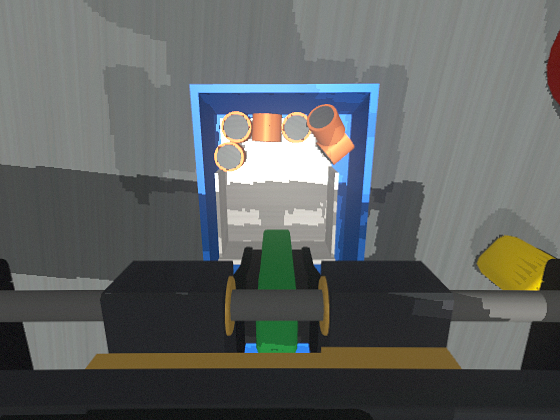

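The nose is at the ramp foot. Caps sit on the blade at (236,125), (266,127), (296,127), (325,122), (229,156) and (340,145). I'm now tilting the nose up.

Request:
step_arm(targets=[[0,0.05,0.1,3.0,0.36,0,0],[0.03,-0.24,0.1,4.2,0.5,0,0],[0.03,-0.26,0.15,4.6,0.55,0,0],[0.03,-0.28,0.2,4.6,0.55,0,0],[0.03,-0.28,0.3,4.6,0.55,0,0]])

```text
time: 7.12
position: [0.5959, -0.1488, 0.0733]
tool_rot: [-1.898, -2.141, -0.337]
ft_force: [0.0, 0.1, -3.0]
grip_width: 0.177
grip_force: 60.0
```

Request:
step_arm(targets=[[0.03,-0.25,0.5,4.5,0.55,0,0],[0.0,0,0.6,0,0,0,0],[0,0,0.8,0,0,0,0],[0,0,0.8,0,0,0,0],[0,0,0.8,0,0,0,0]])

```text
time: 7.53
position: [0.5965, -0.1479, 0.1098]
tool_rot: [-1.851, -2.095, -0.401]
ft_force: [0.3, -0.3, -4.3]
grip_width: 0.183
grip_force: 60.0
```

Run:
```python
from h import *
s,im,W=cloud("wrist"); cv2.imwrite("pics/w6.png",im[...,::-1]); print(s["position"],s["ft_force"],s["joint_positions"])
```

```text
[ 0.5965169  -0.14794682  0.10983402] [ 0.28617831 -0.32259507 -4.32133447] [ 0.8581604   0.56568044 -0.61226975  1.50342076 -0.07628725  1.33812598
  0.44245156]
```

View pics/w6.png

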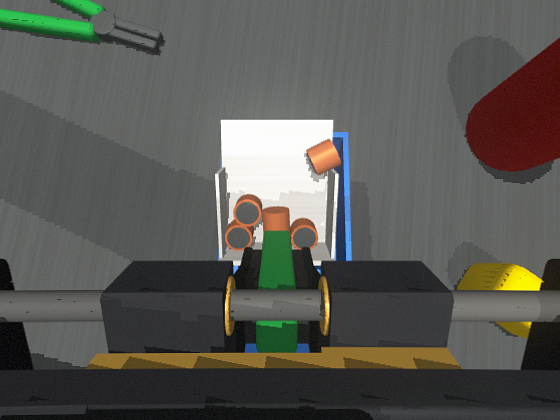

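Four caps rest at the back, at (248,208), (240,235), (276,218) and (303,233). A fifth is caught near the right wall end at (323,156). I'll lift a little and roll the scoop left so it slides in while still over the bin.

Request:
step_arm(targets=[[0,0,1.0,0,0,0,0],[0,0,1.0,0.6,-5,0,0],[-0.4,0,0.5,0.6,-5,0,0],[-0.4,0,0,3.6,-4.5,0,0],[-0.4,0,0,3.6,0.4,0,0]])

```text
time: 8.0
position: [0.5817, -0.1492, 0.1341]
tool_rot: [-1.81, -2.141, -0.8]
ft_force: [-1.7, -1.3, -4.1]
grip_width: 0.178
grip_force: 60.0
```

Run:
```python
from h import *
s,im,W=cloud("wrist"); cv2.imwrite("pics/w7.png",im[...,::-1]); print(s["position"],s["ft_force"],s["joint_positions"])
```

```text
[ 0.58171703 -0.14924968  0.13410631] [-1.705968   -1.31246622 -4.12895657] [ 1.10640202  0.47693775 -0.70729527  1.66964074 -0.31190671  1.20074257
  0.73964258]
```

View pics/w7.png

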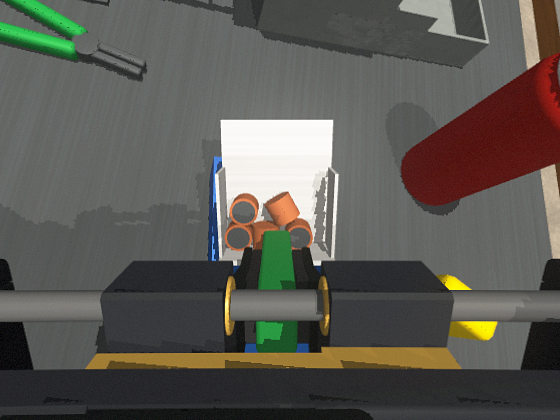

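The wrist view shows five caps gathered at the back wall, (230-310, 190-250). I'll work out the path to the hopper.

```bash
cat > pl.py <<'E'
from h import *
a=np.radians(6.5); HO=np.array([.6288,.1941,0]); ex=np.array([np.cos(a),np.sin(a),0]); ey=np.array([-ex[1],ex[0],0]); ez=np.array([0,0,1.])
def ori(yaw,th):
    y=np.radians(yaw); rx=np.array([np.cos(y),np.sin(y),0]); f=np.array([-rx[1],rx[0],0])
    B=np.c_[f,rx,-ez]; return R.from_rotvec(np.radians(th)*rx)*R.from_matrix(B)
def tcp(hx,ny,nz,th):
    t=np.radians(th); return HO+ex*hx+ey*(ny-.0737*np.cos(t)-.0605*np.sin(t))+ez*(nz-.0737*np.sin(t)+.0605*np.cos(t))
def rows(p0,r0,p1,r1,w):
    dp=np.asarray(p1)-p0; dr=(r1*r0.inv()).as_rotvec(degrees=True); w=np.array(w)/sum(w)
    for k in w: print(np.round(100*dp*k,2).tolist(),np.round(dr*k,2).tolist())
    print("total cm",np.round(dp*100,2),"deg",np.round(dr,2))
E
python3 - <<'E'
from pl import *
s=ctrl.get_state(); p=s["position"]; r=R.from_rotvec(s["tool_rot"])
rows(p,r,tcp(0,-.015,.235,20),ori(6.5,20),[.3,.6,.9,1,1,1,1,1,1,1,1,1,.8,.5,.3])
E
```

```text
[0.14, 0.59, 0.33] [-0.31, 0.33, 0.0]
[0.29, 1.18, 0.65] [-0.62, 0.65, 0.0]
[0.43, 1.76, 0.98] [-0.93, 0.98, 0.0]
[0.48, 1.96, 1.09] [-1.04, 1.09, 0.01]
[0.48, 1.96, 1.09] [-1.04, 1.09, 0.01]
[0.48, 1.96, 1.09] [-1.04, 1.09, 0.01]
[0.48, 1.96, 1.09] [-1.04, 1.09, 0.01]
[0.48, 1.96, 1.09] [-1.04, 1.09, 0.01]
[0.48, 1.96, 1.09] [-1.04, 1.09, 0.01]
[0.48, 1.96, 1.09] [-1.04, 1.09, 0.01]
[0.48, 1.96, 1.09] [-1.04, 1.09, 0.01]
[0.48, 1.96, 1.09] [-1.04, 1.09, 0.01]
[0.39, 1.57, 0.87] [-0.83, 0.87, 0.0]
[0.24, 0.98, 0.54] [-0.52, 0.54, 0.0]
[0.14, 0.59, 0.33] [-0.31, 0.33, 0.0]
total cm [ 5.99 24.3  13.48] deg [-12.84  13.46   0.06]
```

Request:
step_arm(targets=[[0.1,0.5,0.6,-0.3,0.3,0,0],[0.3,1.0,1.4,-0.6,0.7,0,0],[0.4,1.6,1.8,-0.9,1.0,0,0],[0.5,2.0,1.8,-1.0,1.1,0,0],[0.5,2.0,1.8,-1.0,1.1,0,0]])

```text
time: 8.47
position: [0.6032, -0.0759, 0.2096]
tool_rot: [-1.842, -2.146, -0.658]
ft_force: [-0.1, 0.5, -1.8]
grip_width: 0.182
grip_force: 60.0
```

Request:
step_arm(targets=[[0.5,2.0,1.6,-1.0,1.1,0,0],[0.5,2.0,1.5,-1.0,1.1,0,0],[0.5,2.0,1.2,-1.0,1.1,0,0],[0.5,2.0,0.8,-1.0,1.1,0,0],[0.5,2.0,0.6,-1.0,1.1,0,0]])

```text
time: 8.88
position: [0.6279, 0.0255, 0.2674]
tool_rot: [-1.876, -2.147, -0.475]
ft_force: [0.4, -0.3, -3.3]
grip_width: 0.18
grip_force: 60.0
```

Request:
step_arm(targets=[[0.5,2.0,0.3,-1.0,1.1,0,0],[0.5,2.0,0,-1.0,1.1,0,0],[0.4,1.6,0,-1.0,1.0,0,0],[0.2,1.0,0,-1.0,0.7,0,0],[0.1,0.6,0,-1.0,0.3,0,0]])

```text
time: 9.3
position: [0.6438, 0.0989, 0.2691]
tool_rot: [-1.904, -2.152, -0.313]
ft_force: [-0.8, -0.3, -2.3]
grip_width: 0.182
grip_force: 60.0
```

Run:
```python
from pl import *
s=ctrl.get_state(); p=s["position"]; r=R.from_rotvec(s["tool_rot"])
print(s["time"],p,s["ft_force"],s["joint_positions"]); d=p-HO
print("TCP hopper",d@ex,d@ey)
q0,q1=p,r
for th,nz in((0,.20),(-15,.185),(-30,.182),(-45,.182),(-55,.182)):
    t=tcp(0,-.015,nz,th); o=ori(6.5,th); print(th); rows(q0,q1,t,o,[1]); q0,q1=t,o
s,im,W=cloud("wrist"); H,S,V=cv2.split(cv2.cvtColor(im,cv2.COLOR_RGB2HSV))
L=(W-s["position"])@R.from_rotvec(s["tool_rot"]).as_matrix()
m=((H<15)|(H>172))&(S>90)&(L[...,2]<.062)&(L[...,2]>.02)&(abs(L[...,1])<.04)&(L[...,0]<.08); print(m.sum())
m2=(S<40)&(L[...,2]>.04)&(L[...,2]<.085)&(abs(L[...,1])<.03)&(L[...,0]>.03)&(L[...,0]<.1); print(np.percentile(L[m2],[1,50,99],axis=0).round(4).tolist())
```

```text
9.3 [0.64383092 0.09888655 0.26905369] [-0.79802937 -0.2700361  -2.27807517] [ 0.53440211  0.42669602 -0.75159715  1.3612343  -0.04519842  1.44892077
 -0.04168896]
TCP hopper 0.004155833058284612 -0.09630295373157235
0
[-0.5, 0.71, -0.86] [-18.83, -2.52, -0.49]
total cm [-0.5   0.71 -0.86] deg [-18.83  -2.52  -0.49]
-15
[-0.21, 1.81, 0.2] [-14.9, -1.7, 0.0]
total cm [-0.21  1.81  0.2 ] deg [-14.9  -1.7   0. ]
-30
[-0.25, 2.18, 0.87] [-14.9, -1.7, 0.0]
total cm [-0.25  2.18  0.87] deg [-14.9  -1.7   0. ]
-45
[-0.27, 2.41, 0.56] [-14.9, -1.7, -0.0]
total cm [-0.27  2.41  0.56] deg [-14.9  -1.7  -0. ]
-55
[-0.19, 1.65, 0.02] [-9.94, -1.13, 0.0]
total cm [-0.19  1.65  0.02] deg [-9.94 -1.13  0.  ]
1905
[[0.0303, -0.0294, 0.0577], [0.0522, -0.0, 0.0596], [0.0728, 0.0294, 0.0619]]
```

Request:
step_arm(targets=[[-0.1,0.1,-0.2,-5,-0.7,0,0],[-0.1,0.2,-0.2,-5,-0.7,0,0],[-0.2,0.2,-0.2,-5,-0.6,0,0],[-0.1,0.2,-0.25,-4,-0.5,0,0],[-0.06,0.5,0,-4,-0.5,0,0]])

```text
time: 9.77
position: [0.6383, 0.1054, 0.2598]
tool_rot: [2.051, 2.301, -0.078]
ft_force: [0.3, -0.8, -4.3]
grip_width: 0.176
grip_force: 60.0
```

Request:
step_arm(targets=[[-0.07,0.6,0.05,-5,-0.6,0,0],[-0.08,0.7,0.1,-6,-0.6,0,0],[-0.08,0.7,0.3,-5,-0.6,0,0],[-0.08,0.7,0.3,-5,-0.6,0,0],[-0.08,0.75,0.3,-5,-0.6,0,0]])

```text
time: 10.18
position: [0.6344, 0.1412, 0.2708]
tool_rot: [1.798, 2.016, -0.487]
ft_force: [0.3, 0.0, -3.8]
grip_width: 0.181
grip_force: 60.0
```

Request:
step_arm(targets=[[-0.09,0.8,0.2,-5,-0.6,0,0],[-0.09,0.8,0.2,-5,-0.6,0,0],[-0.09,0.8,0.15,-5,-0.5,0,0],[-0.1,0.8,0.02,-5,-0.6,0,0],[-0.1,0.8,0,-5,-0.6,0,0]])

```text
time: 10.6
position: [0.6297, 0.1815, 0.276]
tool_rot: [1.527, 1.712, -0.801]
ft_force: [1.0, -0.6, -1.3]
grip_width: 0.18
grip_force: 60.0
```

Request:
step_arm(targets=[[0,0,0,0,0,0,0],[0,0,0,0,0,0,0],[0,0,0,0,0,0,0],[0,0,0,0,0,0,0],[0,0,0,0,0,0,0]])

```text
time: 11.02
position: [0.6308, 0.1775, 0.2768]
tool_rot: [1.533, 1.71, -0.802]
ft_force: [-0.7, 0.1, -1.1]
grip_width: 0.177
grip_force: 60.0
```

Run:
```python
from pl import *
s,im,W=cloud("wrist"); p=s["position"]; r=R.from_rotvec(s["tool_rot"]); M=r.as_matrix()
d=p-HO; n=p+M@[.0737,0,.0605]-HO
print("nose hopper",n@ex,n@ey,n[2],"pitch",np.degrees(np.arcsin(M[2,0])),s["joint_positions"],s["ft_force"])
H,S,V=cv2.split(cv2.cvtColor(im,cv2.COLOR_RGB2HSV)); cv2.imwrite("pics/w8.png",im[...,::-1])
L=(W-p)@M
m=((H<15)|(H>172))&(S>90)&(L[...,2]<.062)&(L[...,2]>.02)&(abs(L[...,1])<.04)&(L[...,0]<.08); print("on scoop",m.sum())
s,im,W=cloud("top"); cv2.imwrite("pics/t8.png",im[...,::-1])
```

```text
nose hopper 0.0003271429981714718 -0.024687149060684376 0.18179395155136507 pitch -55.412512161938146 [-0.4015635   0.67561524 -0.50471696  1.21844563  1.02167962  2.00451524
 -0.70677791] [-0.66552347  0.10636839 -1.14314497]
on scoop 0
```

The scoop is empty. Next I'll check in 3D that the caps are in the hopper while planning the way back.

Run:
```python
from pl import *
for n in("wrist","scene","top"):
    s,im,W=cloud(n); H,S,V=cv2.split(cv2.cvtColor(im,cv2.COLOR_RGB2HSV)); P=W-HO; hx=P@ex; hy=P@ey; z=W[...,2]
    co=((H<15)|(H>172))&(S>80)&(z>.005)&(z<.2)&(np.hypot(W[...,0],W[...,1])<.9)
    i=co&(abs(hx)<.066)&(abs(hy)<.055)&(z>.08); print(n,"in hopper px",i.sum(), np.nanmean(W[i],0) if i.any() else '')
    k,l,st,ce=cv2.connectedComponentsWithStats(i.astype(np.uint8)); print([(int(st[j,4]),hx[l==j].mean().round(3),hy[l==j].mean().round(3),z[l==j].mean().round(3)) for j in range(1,k) if st[j,4]>10])
    k,l,st,ce=cv2.connectedComponentsWithStats((co&~i).astype(np.uint8)); print("other",[(int(st[j,4]),np.nanmean(W[l==j],0).round(3).tolist()) for j in range(1,k) if st[j,4]>8])
s=ctrl.get_state(); p=s["position"]; r=R.from_rotvec(s["tool_rot"])
up=tcp(0,-.06,.24,0); rows(p,r,up,ori(0,0),[1]); rows(up,ori(0,0),[.47,-.20,.16],ori(0,0),[1]);
```

```text
wrist in hopper px 0 
[]
other [(2086, [0.508, 0.182, 0.139]), (5335, [0.776, 0.02, 0.112])]
scene in hopper px 152 [0.63751892 0.2259885  0.11956611]
[(152, np.float64(0.012), np.float64(0.031), np.float64(0.12))]
other [(3067, [0.244, -0.816, 0.102]), (10, [0.502, 0.178, 0.155]), (40, [0.613, -0.081, 0.018]), (1019, [0.8, 0.017, 0.096]), (17, [0.85, 0.291, 0.017])]
top in hopper px 387 [0.62273854 0.2266755  0.12221916]
[(384, np.float64(-0.003), np.float64(0.033), np.float64(0.122))]
other [(1277, [0.754, -0.007, 0.097]), (51, [0.849, 0.292, 0.015]), (16, [0.604, -0.082, 0.019]), (128, [0.503, 0.177, 0.142])]
[1.38, -11.74, 2.52] [55.43, 3.16, -5.95]
total cm [  1.38 -11.74   2.52] deg [55.43  3.16 -5.95]
[-17.39, -26.13, -14.05] [0.0, 0.0, 0.0]
total cm [-17.39 -26.13 -14.05] deg [0. 0. 0.]
```

Both outer cameras see the caps at the hopper outlet (387 copper pixels at z≈0.12), and one cap is left in the bin. I'm taking the scoop back to the bench.

Request:
step_arm(targets=[[0.14,-1.0,0.6,5.5,0.3,-0.6,0],[0.14,-1.2,0.4,5.5,0.3,-0.6,0],[0.14,-1.2,0.2,5.5,0.3,-0.6,0],[0.14,-1.2,0.2,5.5,0.3,-0.6,0],[0.14,-1.2,0.2,5.5,0.3,-0.6,0]])

```text
time: 11.68
position: [0.637, 0.1213, 0.2918]
tool_rot: [1.888, 1.991, -0.449]
ft_force: [-0.0, -0.8, -1.8]
grip_width: 0.18
grip_force: 60.0
```

Request:
step_arm(targets=[[0.14,-1.2,0.2,5.6,0.3,-0.6,0],[0.14,-1.2,0.2,5.6,0.3,-0.6,0],[0.14,-1.2,0.2,5.6,0.3,-0.6,0],[0.14,-1.2,0.2,5.6,0.4,-0.6,0],[0.1,-1.1,0.1,5.5,0.4,-0.6,0]])

```text
time: 12.1
position: [0.6437, 0.0609, 0.3014]
tool_rot: [-2.223, -2.22, -0.003]
ft_force: [0.4, -0.0, -2.9]
grip_width: 0.18
grip_force: 60.0
```

Request:
step_arm(targets=[[-1.0,-1.5,0,0,0,0,0],[-2.0,-3,0,0,0,0,0],[-2.2,-3,-0.5,0,0,0,0],[-2.2,-3,-1,0,0,0,0],[-2.2,-3,-1,0,0,0,0]])

```text
time: 12.52
position: [0.5461, -0.0744, 0.2748]
tool_rot: [2.221, 2.22, -0.004]
ft_force: [0.6, 0.2, -2.0]
grip_width: 0.178
grip_force: 60.0
```

Request:
step_arm(targets=[[-2.2,-3,-1.5,0,0,0,0],[-2.2,-3,-2,0,0,0,0],[-2.2,-3,-2,0,0,0,0],[-2.2,-3,-2,0,0,0,0],[-1.5,-1.5,-1.5,0,0,0,0]])

```text
time: 12.93
position: [0.4413, -0.2109, 0.1842]
tool_rot: [-2.227, -2.215, 0.009]
ft_force: [-0.7, -0.8, -1.2]
grip_width: 0.179
grip_force: 60.0
```

Run:
```python
from pl import *
s=ctrl.get_state(); p=s["position"]; r=R.from_rotvec(s["tool_rot"]); print(s["time"],p,s["ft_force"],s["joint_positions"])
rows(p,r,[.445,-.215,.068],ori(0,0),[1])
```

```text
12.9333 [ 0.44134447 -0.21090421  0.18417968] [-0.67178323 -0.77316386 -1.208185  ] [ 0.83983492  0.02376383 -0.45554139  1.87521112  0.01638332  1.24781548
  0.37394718]
[0.37, -0.41, -11.62] [0.21, -0.25, 0.3]
total cm [  0.37  -0.41 -11.62] deg [ 0.21 -0.25  0.3 ]
```

Request:
step_arm(targets=[[0.2,-0.2,-2,0,0,0,0],[0.2,-0.2,-3.5,0,0,0,0],[0,0,-3.5,0,0,0,0],[0,0,-2,0,0,0,0],[0,0,-0.5,0,0,0,0]])

```text
time: 13.35
position: [0.4459, -0.2094, 0.0669]
tool_rot: [-2.216, -2.217, 0.007]
ft_force: [-1.0, 0.9, -1.5]
grip_width: 0.182
grip_force: 60.0
```

Request:
step_arm(targets=[[0,0,0,0,0,0,0],[0,0,-0.2,0,0,0,0],[0,0,-0.2,0,0,0,0],[0,0,-0.1,0,0,0,0],[0,0,0,0,0,0,0]])

```text
time: 13.77
position: [0.4502, -0.2108, 0.0666]
tool_rot: [2.22, 2.22, -0.002]
ft_force: [-0.5, -0.4, -1.9]
grip_width: 0.178
grip_force: 60.0
```

Request:
step_arm(targets=[[0,0,-0.2,0,0,0,0],[0,0,-0.1,0,0,0,0],[0,0,-0.1,0,0,0,0],[0,0,0,0,0,0,0],[0,0,0,0,0,0,0]])

```text
time: 14.18
position: [0.4498, -0.2107, 0.0621]
tool_rot: [2.221, 2.221, -0.003]
ft_force: [-2.1, 0.1, 3.7]
grip_width: 0.184
grip_force: 60.0
```

Contact is light. I'll release, open slowly, then retract straight up.

Request:
step_arm(targets=[[0,0,0,0,0,0,0.25],[0,0,0,0,0,0,0.35],[0,0,0,0,0,0,0.5],[0,0,0,0,0,0,0.5],[0,0,0,0,0,0,0.5]], force=40)

```text
time: 14.6
position: [0.4495, -0.2104, 0.0615]
tool_rot: [-2.222, -2.221, 0.003]
ft_force: [0.7, -0.5, -0.4]
grip_width: 0.452
grip_force: 0.0
```

Request:
step_arm(targets=[[0,0,1,0,0,0,0.5],[0,0,3,0,0,0,0.5],[0,0,4,0,0,0,0.5],[0,0,4,0,0,0,0.5],[0,0,4,0,0,0,0.5]])

```text
time: 15.02
position: [0.4492, -0.21, 0.2241]
tool_rot: [2.221, 2.221, -0.002]
ft_force: [1.4, -0.8, -0.2]
grip_width: 0.504
grip_force: 0.0
```

Request:
step_arm(targets=[[0,2,4,0,0,1,0.5],[0,4,0,0,0,1,0.5],[0,4,0,0,0,1,0.5],[0,4,0,0,0,1,0.5],[0,4,0,0,0,1,0.5]])

```text
time: 15.43
position: [0.4493, -0.0299, 0.26]
tool_rot: [2.121, 2.315, -0.002]
ft_force: [0.7, -0.1, -0.4]
grip_width: 0.503
grip_force: 0.0
```

Run:
```python
from pl import *
s,im,W=cloud("scene"); cv2.imwrite("pics/s9.png",im[...,::-1])
H,S,V=cv2.split(cv2.cvtColor(im,cv2.COLOR_RGB2HSV))
gr=(H>50)&(H<80)&(S>150)&(W[...,2]>.04)&(np.hypot(W[...,0]-.45,W[...,1]+.21)<.08); P=W[gr]; print("grip",len(P),P.min(0),P.max(0))
p=s["position"]; r=R.from_rotvec(s["tool_rot"]); print(p,s["joint_positions"],s["grip_width"])
post=HO-ex*.125; print(post); rows(p,r,[post[0],post[1],.215],ori(6.5,0),[1])
```

```text
grip 139 [ 0.44386415 -0.21625739  0.040355  ] [ 0.45909022 -0.19750096  0.11725528]
[ 0.44929727 -0.02993242  0.25997032] [ 0.69930167 -0.12339431 -0.62947521  1.83927618 -0.07136803  1.40194969
  0.17297594] 0.5032079998385525
[0.50460352 0.1799496  0.        ]
[5.53, 20.99, -4.5] [0.13, 0.03, 1.48]
total cm [ 5.53 20.99 -4.5 ] deg [0.13 0.03 1.48]
```

Request:
step_arm(targets=[[0.9,3.6,0,0,0,0.3,0.5],[1.0,3.8,0,0,0,0.3,0.5],[1.0,3.8,0,0,0,0.3,0.5],[1.0,3.8,0,0,0,0.3,0.5],[1.0,3.8,-1,0,0,0.3,0.5]])

```text
time: 15.9
position: [0.4999, 0.1581, 0.2515]
tool_rot: [2.09, 2.34, 0.003]
ft_force: [1.4, 0.0, 0.2]
grip_width: 0.503
grip_force: 0.0
```

Request:
step_arm(targets=[[0.63,2.19,-1,0,0,0,0.5],[0,0,-2,0,0,0,0.5],[0,0,0,0,0,0,0.5],[0,0,0,0,0,0,0.5],[0,0,0,0,0,0,0.5]])

```text
time: 16.32
position: [0.5053, 0.1769, 0.2198]
tool_rot: [2.093, 2.341, -0.002]
ft_force: [0.7, -0.2, -0.3]
grip_width: 0.498
grip_force: 0.0
```

Run:
```python
from pl import *
s,im,W=cloud("wrist"); p=s["position"]; M=R.from_rotvec(s["tool_rot"]).as_matrix(); L=(W-p)@M
H,S,V=cv2.split(cv2.cvtColor(im,cv2.COLOR_RGB2HSV))
m=((H<8)|(H>172))&(S>150)&(abs(W[...,0]-.505)<.04)&(abs(W[...,1]-.18)<.04)&(W[...,2]>.1); P=W[m]; print(p,s["joint_positions"],len(P),P.min(0),P.max(0)); t=P[P[:,2]>.150]; print(len(t),t.mean(0), L[m].min(0),L[m].max(0))
```

```text
[0.50529934 0.17694366 0.21979712] [ 0.4364679   0.15695308 -0.897609    1.71389835  0.12780423  1.33224784
 -0.37408173] 624 [0.49728762 0.15318734 0.10623681] [0.51259238 0.18654965 0.15704456]
378 [0.50481753 0.17932914 0.15487452] [-0.02345488 -0.00766692  0.06274742] [0.00988682 0.00748098 0.11360576]
```

Request:
step_arm(targets=[[0,0.26,-2,0,0,0,0.5],[0,0,-3,0,0,0,0.5],[0,0,-3,0,0,0,0.5],[0,0,-1.6,0,0,0,0.5],[0,0,0,0,0,0,0.5]])

```text
time: 16.78
position: [0.5031, 0.1784, 0.1204]
tool_rot: [-2.093, -2.34, 0.01]
ft_force: [-0.4, -0.1, 0.2]
grip_width: 0.501
grip_force: 0.0
```

Request:
step_arm(targets=[[0,0,0,0,0,0,0.3],[0,0,0,0,0,0,0],[0,0,0,0,0,0,0],[0,0,0,0,0,0,0],[0,0,0,0,0,0,0]], force=50)

```text
time: 17.2
position: [0.5056, 0.1808, 0.124]
tool_rot: [2.091, 2.342, -0.0]
ft_force: [0.6, -0.0, -0.4]
grip_width: 0.206
grip_force: 0.0
```

Request:
step_arm(targets=[[0,0,0,0,0,0,0],[0,0,0,0,0,0,0],[0,0,0,0,0,0,0],[0,0,0,0,0,0,0],[0,0,0,0,0,0,0]])

```text
time: 17.62
position: [0.5055, 0.1808, 0.1238]
tool_rot: [2.092, 2.342, -0.001]
ft_force: [-1.2, -1.2, 5.8]
grip_width: 0.17
grip_force: 50.0
```

Request:
step_arm(targets=[[-0.5,-0.06,0,0,0,0,0],[-0.8,-0.09,0,0,0,0,0],[-0.8,-0.09,0,0,0,0,0],[-0.8,-0.09,0,0,0,0,0],[-0.8,-0.09,0,0,0,0,0]])

```text
time: 18.03
position: [0.4716, 0.1769, 0.1239]
tool_rot: [2.09, 2.339, 0.01]
ft_force: [10.4, 1.9, -3.4]
grip_width: 0.168
grip_force: 50.0
```

Request:
step_arm(targets=[[-0.8,-0.09,0,0,0,0,0],[-0.8,-0.09,0,0,0,0,0],[-0.6,-0.07,0,0,0,0,0],[-0.3,-0.04,0,0,0,0,0],[0,0,0,0,0,0,0]])

```text
time: 18.45
position: [0.4467, 0.174, 0.1239]
tool_rot: [2.089, 2.339, 0.01]
ft_force: [12.2, 3.3, -5.7]
grip_width: 0.172
grip_force: 50.0
```

```bash
cat > pt.py <<'E'
from pl import *
s=ctrl.get_state(); print(s["time"],s["position"],s["ft_force"],s["grip_width"],s["grip_force"])
for n in("top","scene","wrist"):
    s,im,W=cloud(n); H,S,V=cv2.split(cv2.cvtColor(im,cv2.COLOR_RGB2HSV)); P=W-HO; hx=P@ex; hy=P@ey; z=W[...,2]
    y=(H>20)&(H<36)&(S>110)&(np.hypot(W[...,0]-.446,W[...,1]-.136)<.03)&(z>.09)
    w=(S<50)&(V>150)&(z>.085)&(z<.125)&(hy>-.046)&(hy<-.026)&(hx<-.1)&(hx>-.25)
    print(n,"mark",y.sum(),np.percentile(hx[y],[2,50,98]).round(4) if y.any() else '',"ptr",w.sum(),np.percentile(hx[w],[2,50,98]).round(4) if w.any() else '', np.median(z[w]) if w.any() else '')
    co=((H<15)|(H>172))&(S>80)
    t=co&(hx>.07)&(hx<.205)&(abs(hy)<.056)&(z>.004)&(z<.06); f=co&(abs(hx)<.066)&(abs(hy)<.055)&(z>.07); print("  tray px",t.sum(),"funnel px",f.sum())
    cv2.imwrite(f"pics/{n}_{s['time']:.2f}.png",im[...,::-1])
d=s["position"]-HO; print("tcp hx",d@ex,"out",-.125-d@ex)
E
python3 pt.py
```

```text
18.45 [0.44669447 0.17404579 0.123908  ] [12.18022018  3.27103021 -5.66123685] 0.17216951901490915 50.04742220509797
top mark 58 [-0.2149 -0.1903 -0.1708] ptr 335 [-0.1834 -0.1324 -0.1024] 0.10481592923692681
  tray px 249 funnel px 1
scene mark 0  ptr 149 [-0.1522 -0.1283 -0.1053] 0.10435538906772686
  tray px 182 funnel px 0
wrist mark 0  ptr 0  
  tray px 0 funnel px 0
tcp hx -0.1828623023267496 out 0.057862302326749604
```

Request:
step_arm(targets=[[-0.3,-0.03,0,0,0,0,0],[-0.2,-0.02,0,0,0,0,0],[0,0,0,0,0,0,0],[0,0,0,0,0,0,0],[0,0,0,0,0,0,0]])

```text
time: 19.02
position: [0.4423, 0.1736, 0.1239]
tool_rot: [2.089, 2.339, 0.011]
ft_force: [11.1, 1.2, -6.4]
grip_width: 0.169
grip_force: 50.1
```

Run:
```python
from pl import *
for n in("top","scene"):
    z0=np.load(n+".npz"); im,W=z0["im"],z0["W"]; H,S,V=cv2.split(cv2.cvtColor(im,cv2.COLOR_RGB2HSV)); P=W-HO; hx=P@ex; hy=P@ey; z=W[...,2]
    w=(S<60)&(V>170)&(z>.085)&(z<.13)&(hy>-.04)&(hy<-.014)&(hx<-.112)&(hx>-.14)
    y=(H>20)&(H<36)&(S>110)&(np.hypot(W[...,0]-.446,W[...,1]-.136)<.03)&(z>.09)
    print(n,"ptr0",w.sum(),hx[w].mean(),np.percentile(hx[w],[5,95]),z[w].mean(),hy[w].min(),"mark",y.sum(),hx[y].mean(),np.percentile(hx[y],[5,95]),hy[y].mean())
s,im,W=cloud("top"); d=s["position"]-HO; print("tcp",d@ex,d@ey,s["ft_force"])
H,S,V=cv2.split(cv2.cvtColor(im,cv2.COLOR_RGB2HSV)); P=W-HO; hx=P@ex; hy=P@ey
w=(S<60)&(V>150)&(W[...,2]>.085)&(W[...,2]<.13)&(hy>-.04)&(hy<-.014)&(hx<-.17)&(hx>-.21); print("ptr now",w.sum(),hx[w].mean() if w.any() else '')
a=im[220:310,140:260]; b=im[85:175,120:240] if 0 else im[80:210,100:230]
cv2.imwrite("pics/fin.png",np.hstack([cv2.resize(a,(480,360),interpolation=cv2.INTER_CUBIC),cv2.resize(b,(320,360))])[...,::-1])
```

```text
top ptr0 50 -0.12511423655777348 [-0.13493144 -0.11803249] 0.10463314515825584 -0.03912637087420885 mark 28 -0.1881500352471583 [-0.1908715  -0.18558452] -0.03764632164907935
scene ptr0 30 -0.1251719306382365 [-0.13398479 -0.11851615] 0.10376721019846455 -0.0376448324634358 mark 20 -0.1883410728343876 [-0.19232769 -0.18441513] -0.03682847897939105
tcp -0.1875842612029528 0.0007092756202003658 [11.14716318  1.17288445 -6.44221566]
ptr now 26 -0.1881664821484379
```

View pics/fin.png

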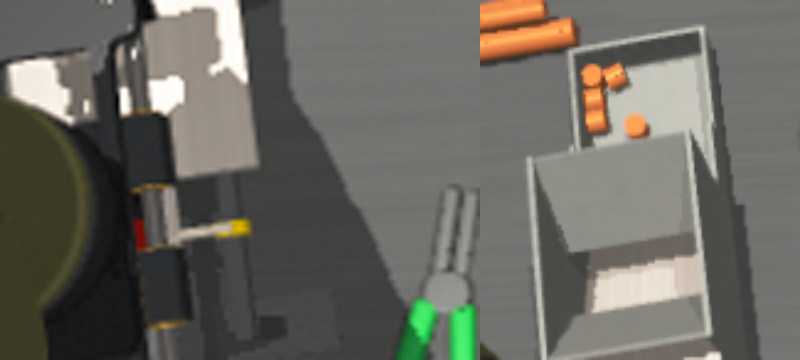

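The final picture shows the white pointer meeting the yellow mark at (235,228), matching within 1 mm (-0.1882 m each in the hopper's frame). Five caps lie in the tray and the gate is still held.

```bash
python3 -c "
from bench import ctrl
print(ctrl.close_job())"
```

```text
the job is handed in; nothing more can be done
None
```

The job is handed in at about 19 s: five caps went through the hopper into the catch tray, the scoop stands upright on the bench, and the gripper is still holding the gate with its pointer at the yellow mark (within about 1 mm).

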